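# Hang the tool tray in the rinse tub

### The arm

A 7-joint arm with a two-finger parallel gripper is mounted at the origin on the work surface. World frame = base frame: x ahead of the robot, y to its left, z up, the work surface at z = 0. Lengths are in m, angles in rad, forces in N, time in s.
With the tool pointing down it reaches from about 0.425 to 0.95 m from the base axis. Payload 4.7 kg.
Tool frame: the origin (TCP) lies on the centre line of the jaws, within the pads' length; the fingertips stand robot.nose_length ahead of it and the grasp point (between the pads) lies 8 mm behind it (robot.nose_length is the distance from the TCP to the fingertips, in m); z points along the fingers, x is the direction in which the jaws open and shut, and the axes are right-handed (so a half turn about z gives the same grasp; the last joint's range is limited). The gripper opens to 85 mm and grips with 20 to 120 N. Pads are 22 mm wide; open, the fingers measure 114 mm over their backs; the gripper's body (76 mm by 85 mm) begins 54 mm behind the grasp point. The pads swing forward as they close: fully open they stand 13 mm farther back than shut.
Start: joints at [-1.295, 0.469, -0.049, 1.532, 0.024, 1.141, -0.082], TCP at [0.203, 0.644, 0.242] pointing down, gripper open.
Joint ranges: [-2.59, 2.59], [-0.33, 1.99], [-1.39, 1.29], [0.1, 2.45], [-1.04, 4.18], [0.21, 1.99], [-2.66, 2.66]. Speed limits (rad/s): [2.57, 2.57, 3.14, 3.14, 3.14, 3.14, 3.14].

### API

Orientations are given as [roll, pitch, yaw] about the fixed x, y, z axes, in that order (R = Rz(yaw) Ry(pitch) Rx(roll)).
In Python, from plant import robot gives the robot as it stands. Calls block until the motion is done:
- robot.goto(position, orientation): joint-space move of the TCP to a pose.
- robot.move_straight(position, vel=0.15, attitude=None, contact_N=None): straight line of the TCP; attitude=None keeps the orientation; vel is the mean speed in m/s. With contact_N (N) it stops when the force on the tool has changed by that much, and returns True; else False.
- robot.move_joints(angles): joint-space move.
- robot.grip(opening, strength=None): opening from 0.0 (shut) to 1.0 (fully open); strength is the grip in N (None keeps the last); returns when the fingers have stopped.
- robot.sleep(seconds).
- robot.inverse_kinematics(position, orientation): joint angles nearest the present ones, or None.
- robot.sense(): the state.
- robot.grab_frame(name): name is "scene" or "top" or "wrist"; returns a dict with "image" (400x640x3 uint8, red, green, blue), "range_z" (400x640 float32, m along the optical axis (not along the pixel's ray), 0 where there is no reading), "fx", "fy", "cx", "cy" (pixels), "R" (3x3) and "t" (3): a world point X has camera coordinates R X + t. Camera axes: x right, y down, z forward; pixel columns grow to the right and rows downward; lengths in m; the calibration is good to about 2 mm. A picture is of the moment at which its call begins.
A pose or a line that the arm cannot do raises robot.IKError and nothing moves.
- robot.close_job(): hands the job in, once; it reports no verdict.
The state is a dict: "t": time; "joint_pos": joint angles; "joint_velocities": joint speeds; "effort": joint torques, N m; "tcp_pos": TCP position; "tcp_rot": TCP orientation; "wrist_force": force on the tool from outside, world axes, zero at the start; "torque": the same for the moment, N m; "opening": opening from 0.0 (shut) to 1.0 (fully open).
Only numpy, scipy, OpenCV 4.12 (cv2) and the standard library are available. Lean on these libraries where they do the work, as an engineer would, in place of code of your own. Each camera call takes 0.05 s, during which the arm holds its last target. There are 200 camera calls.

### The job

Take the sheet-metal tool tray off its sloping drying stand by its wooden grip and hang it inside the rinse tub: bent lip hooked over any one of the tub's four sides, trough inside, upright and fully down on the rim. Keep hold of it until the rim carries it, then let go, and leave the cup, jar and bowl where they stand.

Things in the scene. Friction and masses are not known exactly. Their poses are not given: they have to be found in the camera images.
- tray: Hook-on tool tray of bare 4 mm aluminium sheet, 100 mm wide (y), 0.18-0.35 kg. Origin: middle of the underside of its flat bent top (x -14 to 14 mm, z 0 to 4), which sits on the rim. z up the tray, x towards the trough. Back plate: x 10 to 14, down to z -95. Starts loose in the stand, z leaning 25 deg from vertical, top towards the robot, trough away; lifts off freely, straight up or along its z.
- tray_grip (a point): middle of the tray's wooden grip (tray x 0, y 0, z 31 mm): a flat pale board standing on the bent top, 14 mm thick (x -7 to 7), 90 mm wide (y), z 4 to 58 mm. Take it across its 14 mm thickness, with the fingers along the tray's z.
- tray_lip (a point): middle of the tray's outer lip (tray x -12, y 0, z -12.5 mm). The lip spans x -14 to -10, z -25 to 0; between it and the back plate is the slot that takes a tub wall, 20 mm wide (tray x -10 to 10).
- tray_trough (a point): middle of the open trough at the tray's foot (tray x 35, y 0, z -73 mm); it spans x 14 to 60, z -95 to -55 mm, the full 100 mm width.
- tub: Open square grey plastic rinse tub, does not move: 200 x 200 mm outside, 130 mm high, upright walls 8 mm thick. Origin: centre of its underside on the bench; z up, x and y square to its walls, so the rim is at z = 130 mm and the wall middles lie at x or y = +-96 mm. Turned up to 0.35 rad; its -x wall roughly faces the robot.
- stand: Small wooden drying stand, does not move. Base 160 x 130 mm; on it a leaning board and a ledge, 120 mm wide, form a cradle tilted 25 deg that ends below the tray's lip, at most 115 mm high. Origin: underside, 50 mm from the base's middle towards -x; the trough faces its +x. The tray's origin starts at about x -10, z 135 mm in its frame.
- cup: Bystander: terracotta cup, 68 mm across, 80 mm high. Origin: centre of its underside.
- jar: Bystander: white jar, 60 mm across, 85 mm high. Origin: centre of its underside.
- bowl: Bystander: terracotta bowl, 90 mm across, 45 mm high. Origin: centre of its underside.
Not all that is in view belongs to the job. Of the things like the stand, leave any that is pink; of the rest the smaller one is meant.

How it is judged:
On the way, in this order (a step that is already met when the one before it is completed fails the run):
1. the tray is lifted off the stand in the gripper (height (world z) of tray_trough above 0.13 m and contact force between tray and stand below 0.1 N and contact force between the fingers and tray above 1 N), for 0.1 s.
2. the tray sits hooked on the rim, carried by it, while the fingers still hold it (x of tray_trough in the frame of tub between -0.092 and 0.092 m and y of tray_trough in the frame of tub between -0.092 and 0.092 m and (x of tray_lip in the frame of tub above 0.099 m or x of tray_lip in the frame of tub below -0.099 m or y of tray_lip in the frame of tub above 0.099 m or y of tray_lip in the frame of tub below -0.099 m) and z of tray in the frame of tub between 0.12 and 0.142 m and angle between tray's own z axis and vertical below 0.22 rad and contact force between the fingers and tray above 1 N and contact force between tray and tub above 0.3 N), for 0.1 s.
At the end, for the whole second after the job is handed in: The tray hangs at rest from the tub's rim: trough inside the tub, lip outside the wall it hangs on, underside of the bent top within about 9 mm of rim height, leaning less than 0.22 rad, released (x of tray_trough in the frame of tub between -0.092 and 0.092 m and y of tray_trough in the frame of tub between -0.092 and 0.092 m and (x of tray_lip in the frame of tub above 0.099 m or x of tray_lip in the frame of tub below -0.099 m or y of tray_lip in the frame of tub above 0.099 m or y of tray_lip in the frame of tub below -0.099 m) and z of tray in the frame of tub between 0.12 and 0.139 m and angle between tray's own z axis and vertical below 0.22 rad and contact force between tray and tub above 0.3 N and linear speed of tray below 0.02 m/s and angular speed of tray below 0.2 rad/s); the robot touches nothing.
It fails at once if the cup is shifted by more than 25 mm (distance of cup from where it was at the start of the episode above 0.025 m).
It fails at once if the jar is shifted by more than 25 mm (distance of jar from where it was at the start of the episode above 0.025 m).
It fails at once if the bowl is shifted by more than 25 mm (distance of bowl from where it was at the start of the episode above 0.025 m).
It also fails if it takes over 40 s, if anything falls off the work surface, if the arm or the gripper's body presses on something with over 40 N, if the wrist force passes 120 N, or if a joint passes its speed limit or range.

## Working session

There is one attempt and no reset: what is moved stays moved. The work goes in short steps, each a Python script; the robot and the scene stay as the last script left them, time stands still between calls to the robot, and variables do not carry over. Pictures are saved under pics/ and viewed, about 8 in all and at most 12, crops included, and the job is handed in when it is done.

```bash
ls; mkdir -p pics; python3 - <<'E'
from plant import robot
import cv2,numpy as np,pickle
d={n:robot.grab_frame(n) for n in("scene","top")}
pickle.dump(d,open('f0.pkl','wb'))
for n in d:
    cv2.imwrite(f'pics/{n}0.png',d[n]["image"][:,:,::-1]); f=d[n]
    print(n,f['fx'],f['cx'],f['cy'],-f['R'].T@f['t'],f['R'].round(3).tolist(),(f['range_z']>0).mean())
print(robot.nose_length,robot.sense())
E
```

```text
pics
scene 396.75170702719976 325.25467479247374 200.46002014318088 [1.32814463 0.42165591 0.88518274] [[-0.344, 0.939, 0.02], [0.614, 0.241, -0.752], [-0.711, -0.247, -0.659]] 0.99584765625
top 512.1701938026727 326.05664683141384 199.30451763418534 [0.38156842 0.14433407 1.95939971] [[0.007, -1.0, -0.01], [-0.998, -0.007, -0.055], [0.055, 0.01, -0.998]] 0.99618359375
0.011 {'t': 0.1, 'joint_pos': array([-1.29488243,  0.46934635, -0.04858066,  1.53356526,  0.02410332,
        1.14099265, -0.08227439]), 'joint_velocities': array([-0.00052633, -0.00116918, -0.00046589, -0.00161553,  0.00060264,
       -0.00049983,  0.00050327]), 'effort': array([ 3.07796799e-04, -5.11515248e+01, -4.70643234e-02, -2.38390106e+01,
        1.07620066e-02,  4.38545583e-03, -6.41430290e-06]), 'tcp_pos': array([0.20242317, 0.64341017, 0.24137993]), 'tcp_rot': array([3.14152367e+00, 1.72462145e-03, 1.26602543e+00]), 'wrist_force': array([ 0.65038449,  0.56049615, -0.14477279]), 'torque': array([ 0.01770218, -0.01547486, -0.01247505]), 'opening': 0.9989029093739588}
```

View pics/scene0.png

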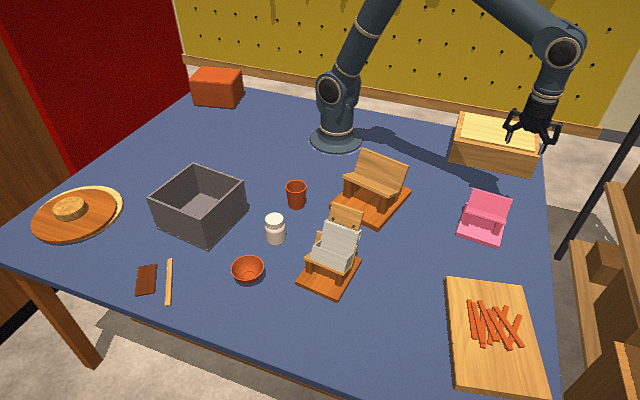

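View pics/top0.png

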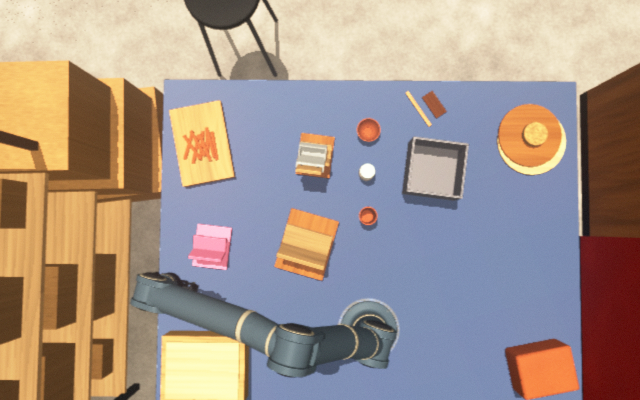

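The scene picture shows the tray on the small stand at about (340,240), the tub at (198,205), the jar at (274,228), the cup at (296,194) and the bowl at (248,269). In the top picture the tray is at (314,157) and the tub at (437,168). The larger stand and the pink one are decoys.

```bash
cat > h.py <<'E'
import numpy as np,cv2
def cloud(f):
    z=f['range_z'].astype(float); v,u=np.mgrid[:400,:640]
    P=np.stack([(u-f['cx'])/f['fx']*z,(v-f['cy'])/f['fy']*z,z],-1)
    return (P-f['t'])@f['R']   # R^T (P-t)
def plane(f,u,v,h):
    d=np.array([(u-f['cx'])/f['fx'],(v-f['cy'])/f['fy'],1])@f['R']; c=-f['R'].T@f['t']
    return c+d*(h-c[2])/d[2]
def box(P): # minAreaRect of xy
    return cv2.minAreaRect((P[:,:2]*1000).astype(np.float32))
E
python3 - <<'E'
import pickle
from h import *
d=pickle.load(open('f0.pkl','rb'))
for n in d:
    f=d[n];C=cloud(f);im=f['image'].astype(int);hsv=cv2.cvtColor(f['image'],cv2.COLOR_RGB2HSV)
    grey=hsv[...,1]<60
    X,Y,Z=C[...,0],C[...,1],C[...,2]
    tab=(abs(Z)<.02)&(X>.3)&(X<.9)&(abs(Y)<.4); print(n,'bench z',np.median(Z[tab]),Z[tab].std())
    m=(X>.4)&(X<.85)&(Y<-.08)&(Y>-.45)&(abs(Z-.13)<.008)
    print(' tub rim',m.sum(),np.median(Z[m]),box(C[m]))
    for lo in(.02,.1):
        m=(X>.45)&(X<.85)&(Y<.35)&(Y>.08)&(Z>lo); P=C[m];print(' traystuff',lo,m.sum(),box(P),'zmax',np.percentile(P[:,2],99))
    # grip: warm pale above .12 near tray
    r=(X>.5)&(X<.85)&(Y<.35)&(Y>.08)&(Z>.13)
    g=r&~grey
    if g.sum()>10:
        P=C[g];print(' grip',g.sum(),P.mean(0),P.min(0),P.max(0),box(P))
    for nm,x,y in(('cup',.43,0),('jar',.6,0),('bowl',.77,0)):
        m=(abs(X-x)<.08)&(abs(Y-y)<.07)&(Z>.03); print(' ',nm,m.sum(),box(C[m]),C[m][:,2].max())
a=d['scene']['image'][180:310,230:400];b=d['top']['image'][110:210,280:410]
A=cv2.resize(a,(600,459),interpolation=cv2.INTER_CUBIC)[:, :400+0] if 0 else cv2.resize(a,(440,336),interpolation=cv2.INTER_CUBIC)
B=cv2.resize(b,(340,262),interpolation=cv2.INTER_CUBIC);B=cv2.copyMakeBorder(B,0,336-262,0,0,0)
cv2.imwrite('pics/crop0.png',np.hstack([A,B])[:,:,::-1])
E
```

```text
scene bench z 0.0005669588951122006 0.004167811947773456
 tub rim 851 0.12900052431663442 ((602.2600708007812, -236.1917266845703), (204.3280029296875, 203.8842315673828), 83.0317153930664)
 traystuff 0.02 2864 ((591.5399169921875, 215.81478881835938), (124.64512634277344, 298.5748596191406), 83.23990631103516) zmax 0.18904365381763502
 traystuff 0.1 1599 ((626.0936279296875, 211.01693725585938), (119.24629211425781, 113.58074188232422), 83.43013763427734) zmax 0.18990832855625264
 grip 666 [0.59162548 0.22419986 0.16842872] [0.56798259 0.17268755 0.13414541] [0.61044028 0.26821271 0.1918672 ] ((587.5972900390625, 220.3714599609375), (95.62775421142578, 35.365848541259766), 83.15726470947266)
  cup 421 ((428.4341735839844, 8.17373275756836), (67.94527435302734, 65.6377944946289), 42.28263854980469) 0.08366770020401199
  jar 460 ((595.7613525390625, 12.885200500488281), (57.11715316772461, 57.68510437011719), 85.41129302978516) 0.0886639988824489
  bowl 331 ((753.2801513671875, 5.229774475097656), (87.9994888305664, 85.5012435913086), 28.840978622436523) 0.04831454657037025
top bench 
[... 371 characters left out ...]
86328125), (118.6375732421875, 113.5591812133789), 81.4774398803711) zmax 0.19697679365730544
 grip 216 [0.58518787 0.22210565 0.1762727 ] [0.56703677 0.17065224 0.13050101] [0.60962725 0.27074386 0.20103069] ((587.225341796875, 220.3539276123047), (42.25025177001953, 100.23983001708984), 1.4708727598190308)
  cup 122 ((427.1738586425781, 7.29328727722168), (62.47549819946289, 62.88677215576172), 0.2692856192588806) 0.09170065827596058
  jar 209 ((588.9899291992188, 13.57246208190918), (55.85197067260742, 53.56195831298828), 3.9150941371917725) 0.10229175257510789
  bowl 158 ((751.8883056640625, 5.091117858886719), (86.61510467529297, 86.29026794433594), 38.73298263549805) 0.0638779398502462
```

View pics/crop0.png

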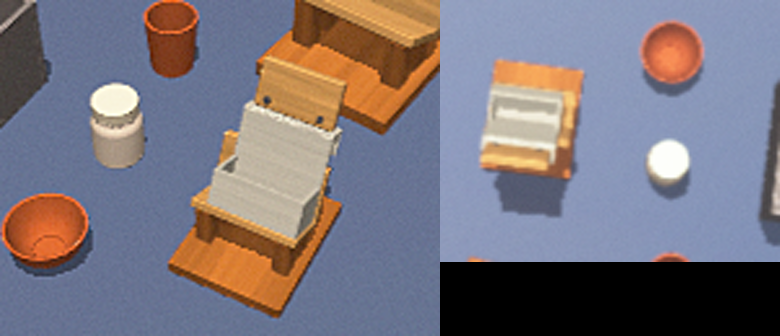

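The crop confirms it: the grip is the pale board above the bent top, facing the scene camera. I'll fit its front face and then move to the pregrasp.

```bash
cat >> h.py <<'E'
from scipy.spatial.transform import Rotation as Rn
def tray_R(yaw,lean):  # columns = tray axes in world; lean = top towards robot
    return (Rn.from_euler('z',yaw)*Rn.from_euler('y',-lean)).as_matrix()
def tool_rpy(T,flip=False): # tool z=-tray z, tool x=+-tray x
    s=-1 if flip else 1
    return Rn.from_matrix(np.column_stack([s*T[:,0],-s*T[:,1],-T[:,2]])).as_euler('xyz')
E
python3 - <<'E'
import pickle,json
from h import *
from plant import robot
d=pickle.load(open('f0.pkl','rb'));f=d['scene'];C=cloud(f);hsv=cv2.cvtColor(f['image'],cv2.COLOR_RGB2HSV)
X,Y,Z=C[...,0],C[...,1],C[...,2]
m=(X>.55)&(X<.63)&(Y<.29)&(Y>.15)&(Z>.13)&(hsv[...,1]>70)
P=C[m]; keep=np.ones(len(P),bool)
for _ in range(6):
    c=P[keep].mean(0);n=np.linalg.svd(P[keep]-c,full_matrices=False)[2][2];n*=np.sign(n[0]);keep=abs((P-c)@n)<.005
print('n',n,'lean',np.degrees(np.arcsin(n[2])),'yaw',np.degrees(np.arctan2(n[1],n[0])),keep.sum(),len(P))
yaw=np.arctan2(n[1],n[0]);T=tray_R(yaw,np.radians(25))
q=(P[keep]-c)@T
print('y ext',np.percentile(q[:,1],[1,99]),'z ext',np.percentile(q[:,2],[1,99]), box(np.column_stack([q[:,1],q[:,2]])))
lo,hi=np.percentile(q,[1,99],axis=0)
face=c+T@np.array([0,(lo[1]+hi[1])/2,hi[2]-.027]); g=face-T[:,0]*.007
print('grip',g,'origin',g-.031*T[:,2],'expect z .135')
json.dump(dict(g=g.tolist(),yaw=yaw),open('g.json','w'))
for fl in(0,1):
    print(fl,[robot.inverse_kinematics((g+T[:,2]*k),tool_rpy(T,fl)) for k in(-.009,.12)])
    V=tray_R(np.radians(-7),0);print([robot.inverse_kinematics(np.array([.507,-.2247,h]),tool_rpy(V,fl)) for h in(.152,.29)])
E
```

```text
n [ 0.89625248 -0.11141584  0.42932273] lean 25.424586526105806 yaw -7.086256517878765 625 663
y ext [-0.04480051  0.04296995] z ext [-0.02733773  0.02557739] ((-1.0545578002929688, -1.3013896942138672), (90.39425659179688, 55.241127014160156), 0.623971164226532)
grip [0.58644932 0.22346862 0.16357544] origin [0.59945042 0.22185242 0.1354799 ] expect z .135
0 [array([-0.92675884,  0.38545082,  0.46924165,  2.02729008,  0.20952466,
        0.42050578, -0.81847526]), array([-0.97565434,  0.14387694,  0.39404466,  1.9974441 ,  0.35343837,
        0.70702653, -0.95309949])]
[array([-0.31887279,  0.49788734,  0.88787849,  1.95245192, -0.48492363,
        0.91860464,  0.69230873]), array([-0.44987184,  0.33989409,  1.02465306,  1.80210304, -0.31376392,
        1.1759326 ,  0.55029568])]
1 [array([-0.49572968,  0.36268842, -0.07039976,  2.00296772,  0.63081897,
        0.51401269,  1.94640606]), array([-0.57781693,  0.14921919, -0.05167514,  1.97696559,  0.45434574,
        0.73968638,  2.09417657])]
[array([-0.44590496,  0.60858834,  1.11507382,  1.95774384, -0.65752975,
        0.99723995, -2.280605  ]), array([-0.50626762,  0.37757057,  1.1220213 ,  1.80411681, -0.36571163,
        1.1912074 , -2.53625507])]
```

The fit gives a 90 x 55 mm face leaning 25.4°, with the tray origin at z = 0.1355, and all of that matches the specification. I'll approach and check with the wrist camera.

```bash
python3 - <<'E'
import json
from h import *
from plant import robot
s=json.load(open('g.json'));g=np.array(s['g']);T=tray_R(s['yaw'],np.radians(25));o=tool_rpy(T)
robot.goto(g+.12*T[:,2],o)
robot.grip(0.7)
robot.move_straight(g+.06*T[:,2],vel=.12)
f=robot.grab_frame('wrist');cv2.imwrite('pics/w1.png',f['image'][:,:,::-1])
r=robot.sense();print(r['t'],r['tcp_pos'],g+.06*T[:,2],r['wrist_force'],r['opening'])
# where the model grip's top corners should appear
for p in([7,45,58],[7,-45,58],[-7,45,58],[-7,-45,58]):
    x=f['R']@(g+T@(np.array(p)-[0,0,31])/1000)+f['t'];print(p,f['fx']*x[0]/x[2]+f['cx'],f['fy']*x[1]/x[2]+f['cy'])
E
```

```text
3.1 [0.56155227 0.22697353 0.21869609] [0.56128592 0.22659676 0.21795391] [ 0.16679348  0.90781956 -0.58206856] 0.6997551963710777
[7, 45, 58] 332.35973436279147 170.9856876462547
[7, -45, 58] 330.29566602376826 307.678703958948
[-7, 45, 58] 306.8679027599682 170.95606956929691
[-7, -45, 58] 308.53676644170775 307.6538707412524
```

View pics/w1.png

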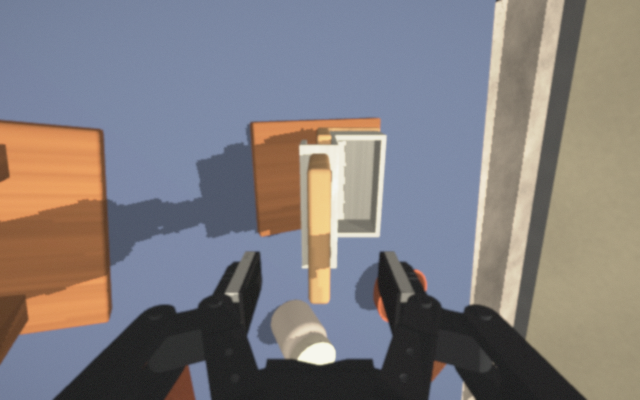

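The grip's top edge runs from (319,155) to (319,303). It is centred between the jaws in the closing direction, predicted columns 307–332. I'll grasp and lift along the tray's z.

```bash
python3 - <<'E'
import json
from h import *
from plant import robot
s=json.load(open('g.json'));g=np.array(s['g']);T=tray_R(s['yaw'],np.radians(25));o=tool_rpy(T)
hit=robot.move_straight(g-.008*T[:,2],vel=.08,contact_N=8)
r=robot.sense();print(hit,r['tcp_pos'],r['wrist_force'])
if not hit:
    robot.grip(0.0,60); r=robot.sense();print('open',r['opening'],r['opening']*85,r['wrist_force'],r['t'])
    robot.move_straight(g+.092*T[:,2],vel=.08)
    robot.sleep(.2);r=robot.sense();print(r['tcp_pos'],r['opening'],r['wrist_force'],r['torque'],r['t'])
    f=robot.grab_frame('scene');cv2.imwrite('pics/s2.png',cv2.resize(f['image'][100:320,150:470],(800,550))[:,:,::-1])
E
```

```text
False [0.58997192 0.22323709 0.1567209 ] [1.01110279 1.04861618 0.31638352]
open 0.15734189614689761 13.374061172486297 [-3.37983924  0.07582118  4.25688229] 4.575
[0.54787958 0.22807939 0.24656751] 0.1548511930846975 [ 0.87138428 -0.55770786 -3.70799471] [0.06264227 0.8334454  0.01360708] 6.175
```

View pics/s2.png

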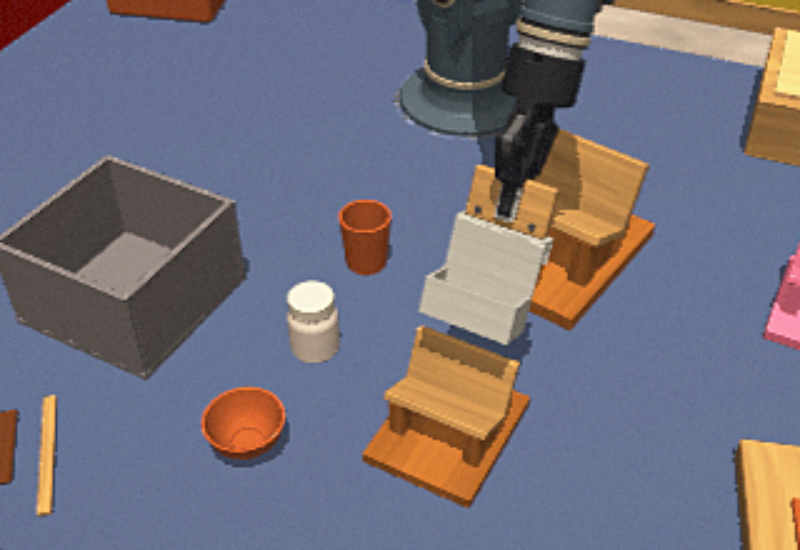

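The tray is clear of the stand and square in the jaws. Next I'll raise it, turn it upright and carry it over the tub's -x wall.

```bash
python3 - <<'E'
import json,pickle
from h import *
from plant import robot
V=tray_R(np.radians(-7.1),0);o=tool_rpy(V)
tub=np.array([.6017,-.2364]);w=tub+V[:2,:2]@[-.096,0];print('wall mid',w)
robot.move_straight([.54,.22,.33],vel=.12,attitude=o)
robot.move_straight([.55,0,.33],vel=.2)
robot.move_straight([w[0],w[1],.30],vel=.15)
robot.sleep(.4)
r=robot.sense();print(r['tcp_pos'],r['tcp_rot'],o,r['opening'],r['wrist_force'],r['torque'],r['t'])
d={n:robot.grab_frame(n) for n in('scene','top')};pickle.dump(d,open('f3.pkl','wb'))
f=d['scene'];C=cloud(f);hsv=cv2.cvtColor(f['image'],cv2.COLOR_RGB2HSV)
X,Y,Z=C[...,0],C[...,1],C[...,2]
m=(X>.48)&(X<.62)&(Y<-.12)&(Y>-.33)&(Z>.15)&(Z<.36)&(hsv[...,1]<50)
q=(C[m]-[w[0],w[1],0])@V; print(m.sum())
# back-plate front face x~.014 above trough ; trough front x~.06
b=q[(q[:,2]>.235)&(q[:,2]<.275)&(q[:,0]<.035)];c=b.mean(0)
for _ in range(5):
    c=b.mean(0);n=np.linalg.svd(b-c,full_matrices=False)[2][2];n*=np.sign(n[0]);b=b[abs((b-c)@n)<.006]
print('plate x',c,'n',n,len(b),'lean deg',np.degrees(np.arcsin(n[2])),'yaw err',np.degrees(np.arctan2(n[1],n[0])))
t=q[(q[:,2]<.22)];print('trough',np.percentile(t,[2,50,98],axis=0).round(4).tolist())
print('top z',np.percentile(q[:,2],[1,99]),'y ext',np.percentile(b[:,1],[1,99]))
cv2.imwrite('pics/s3.png',cv2.resize(f['image'][60:280,100:420],(800,550))[:,:,::-1])
E
```

```text
wall mid [ 0.50643613 -0.22453426]
[ 0.50648801 -0.22439893  0.30002569] [-3.14158846e+00 -3.49508130e-05 -1.23689067e-01] [ 3.14159265  0.         -0.12391838] 0.157344072207152 [-0.35446208 -0.69650586 -3.31645011] [-0.02692983  0.06172218 -0.04837593] 10.4167
1406
plate x [ 0.01421056 -0.00103018  0.25420485] n [0.99995745 0.00654608 0.00650003] 272 lean deg 0.3724268529953185 yaw err 0.3750735915568723
trough [[0.0125, -0.0486, 0.1824], [0.0456, 0.0026, 0.203], [0.0628, 0.0507, 0.2194]]
top z [0.1825478  0.35828251] y ext [-0.05040728  0.04976364]
```

View pics/s3.png

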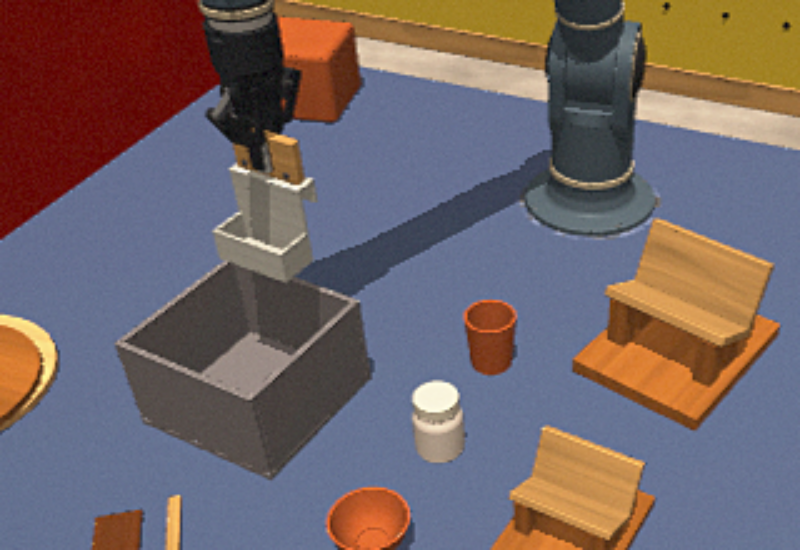

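The held tray is upright to within 0.4°. Its plate front is 14.2 mm past the wall middle, against 14 expected. I'll lower it with contact detection.

```bash
python3 - <<'E'
from h import *
from plant import robot
p=robot.sense()['tcp_pos'];x,y=.50644,-.22453
h1=robot.move_straight([x,y,.172],vel=.08,contact_N=8)
r=robot.sense();print(h1,r['tcp_pos'],r['wrist_force'])
if not h1:
    h2=robot.move_straight([x,y,.146],vel=.02,contact_N=5)
    robot.sleep(.3);r=robot.sense();print(h2,r['tcp_pos'],r['wrist_force'],r['torque'],r['t'])
    f=robot.grab_frame('scene');cv2.imwrite('pics/s4.png',cv2.resize(f['image'][100:265,130:370],(800,550))[:,:,::-1])
    f=robot.grab_frame('wrist');cv2.imwrite('pics/w4.png',f['image'][:,:,::-1])
E
```

```text
False [ 0.50677208 -0.22464012  0.17248243] [-0.06874959  0.28466868 -2.61622135]
True [ 0.50638201 -0.22448609  0.15387752] [-0.51353403 -0.50238234  4.80329541] [-0.04468711  0.12363032 -0.01885323] 13.45
```

View pics/s4.png

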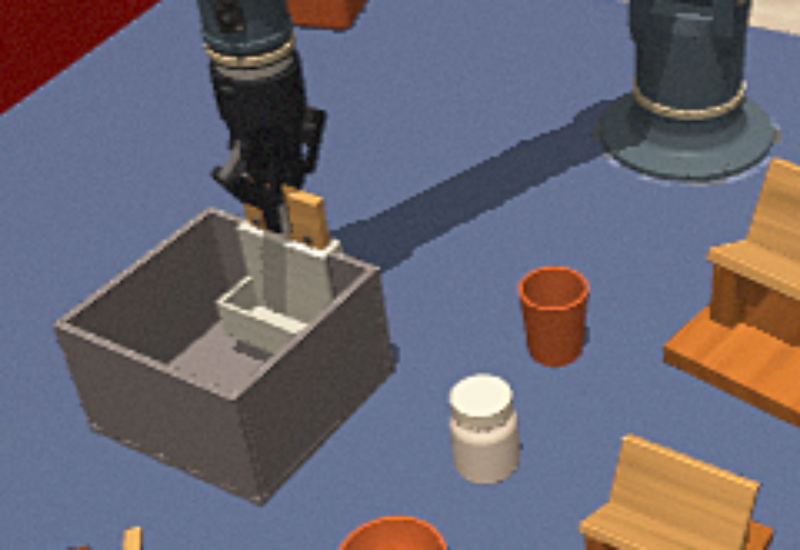

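The tray made contact at TCP z = 0.154, against 0.153 expected for fully seated, and the rim carries the load. The trough is inside the wall at about (265,310). Releasing and withdrawing.

```bash
python3 - <<'E'
from h import *
from plant import robot
robot.grip(0.8); robot.sleep(.3)
h=robot.move_straight([.50644,-.22453,.33],vel=.1,contact_N=12)
robot.sleep(.5);r=robot.sense();print(h,r['tcp_pos'],r['wrist_force'],r['opening'],r['t'])
V=tray_R(np.radians(-7.1),0);w=[.50644,-.22453,0]
f=robot.grab_frame('scene');C=cloud(f);hsv=cv2.cvtColor(f['image'],cv2.COLOR_RGB2HSV)
q=(C-w)@V; m=(abs(q[...,1])<.055)&(q[...,0]>-.03)&(q[...,0]<.03)&(q[...,2]>.128)&(q[...,2]<.22)
g=q[m&(hsv[...,1]>70)];c=g.mean(0)
for _ in range(5):
    c=g.mean(0);n=np.linalg.svd(g-c,full_matrices=False)[2][2];n*=np.sign(n[0]);g=g[abs((g-c)@n)<.005]
print('grip face',c,'n',n,len(g),'lean',np.degrees(np.arcsin(n[2])),'zext',np.percentile(g[:,2],[1,99]),'yext',np.percentile(g[:,1],[1,99]))
cv2.imwrite('pics/s5.png',cv2.resize(f['image'][100:265,130:370],(800,550))[:,:,::-1])
E
```

```text
False [ 0.50645312 -0.22452545  0.33000379] [-1.23899714  0.19958403  0.01038064] 0.8012843251663644 16.8417
grip face [0.00900322 0.003278   0.16577709] n [ 0.99940465  0.01299207 -0.03196168] 319 lean -1.8315810431074167 zext [0.13584679 0.19052759] yext [-0.04215641  0.04496881]
```

View pics/s5.png

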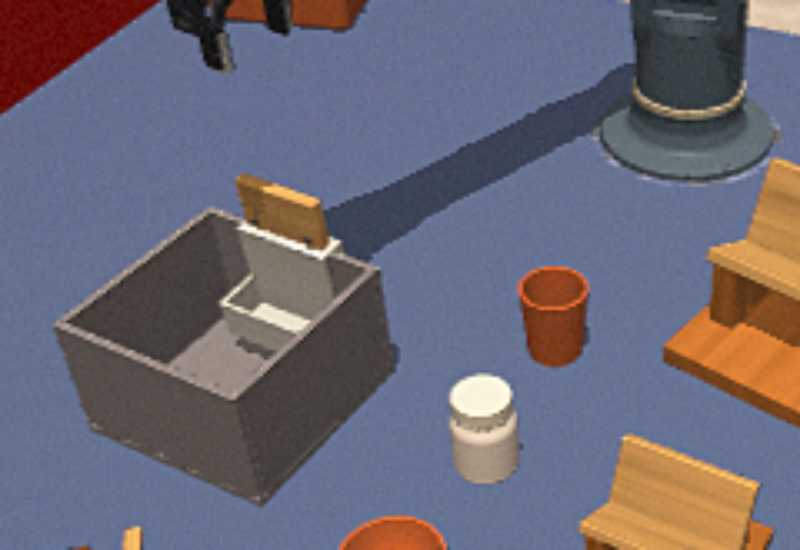

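The tray hangs from the rim leaning about 2°. The grip spans z 0.136–0.190, which puts the tray origin at about 0.132, and the gripper is clear. Handing in.

```bash
python3 -c "
from plant import robot
robot.close_job()"
```

```text
the job is handed in; nothing more can be done
```

The tray is hanging on the tub's -x wall with its trough inside, and I handed the job in at about 17 s of the 40 s allowed. The job returned no verdict.

- **Grasp and lift:** I took the tray by its wooden grip from the smaller, non-pink stand and lifted it along its own z axis until it was clear.
- **Placing:** I turned it upright and lowered it until it touched at TCP z = 0.154 m; fully seated was expected at 0.153 m. The wrist force showed the rim carrying it before I let go.
- **Last checks:** After release it leans about 1.8° (limit 12.6°) and its origin is at about z = 0.132 m (allowed 0.120–0.139 m). The gripper is well clear. The cup and jar look unmoved in the last pictures. The bowl is mostly outside that crop, and I did not re-measure any of the three.
- **One disagreement:** Before the grasp, the wrist view put the far end of the grip about 15 pixels from where I predicted. That is a few millimetres along the grip's width and has no effect on the hang. Later measurements of the held and hung tray showed it centred to within about 2 mm.

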